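# Reset the length stop of a baguette cutter to a sample piece

### The job

The baguette cutter is to cut pieces as long as the sample lying in its trough. Loosen the wing screw on the stop collar, slide the collar along its rod until the stop plate presses the sample lightly but snugly up against the closed blade, without crushing the crust, and tighten the wing screw firmly again so that the stop stays just there. Then let go, and leave the knife, jar, can and tart as they are.

Things in the scene. Friction and masses are not known exactly. Their poses are not given: they have to be found in the camera images.
- cutter: Baguette cutter fixed to the counter: beech board 175 x 405 mm, 22 thick, with two 12 mm high strips forming a trough 56 mm wide along its y axis. Origin on the counter under the middle of the trough (x = 0); z up. A round steel stop rod, 14 mm thick, runs along y at x = +62 mm, 85 mm above the counter, between brackets at y = -88 and +197 mm (tops 98 mm up).
- blade: Steel blade with guide, hinge post and black handle, latched down across the trough, immovable; top 96 mm, handle 105 mm above the counter; the handle reaches 186 mm from the trough's middle to -x. Axes as the cutter's; origin on the counter under the blade face. The face on which the cut end of the sample is to rest is its plane y = 0, looking to +y.
- blade_face (a point): A point on the blade face, over the middle of the trough, 45 mm above the counter; axes as the cutter's.
- collar: Steel stop collar on the rod, 36 mm diameter, 32 long, screw boss on top (top 24.5 mm over the rod axis), and a stop plate 5 mm thick, 50 wide, hanging to 57 mm below the rod axis over the trough. Origin on the rod axis in the plane of the stop face (y = 0, looks to -y, to the blade); axes as the cutter's; screw axis at y = +16 mm. Slides only along y: about 3 N free, holds 40 N clamped.
- stop_face (a point): The point of the stop face that meets the heel of the sample: middle of the trough, 48 mm above the counter; axes as the cutter's.
- stop_slide (a joint): Position of the collar along the rod in m, growing away from the blade (+y); at 0 the stop face is 210 mm from the blade face; range -0.070 to +0.050.
- wing_grip (a point): Middle of the wing of the dark steel wing screw on the collar: 38 mm long (this point's x), 9 mm thick (its y; fingers close on these faces), 18 mm high, on a hub 17 mm in diameter. On the vertical screw axis, 17 mm above the boss top, 9 mm below the wing's top. Turns with the screw.
- screw (a joint): Turn of the wing screw, rad, growing anticlockwise seen from above, which loosens it (it rises 1 mm per rad); range -0.5 to 4. Starts tight, near 0. From about 0.6 up the collar is free, so a quarter turn is plenty; turned back clockwise it bites at about 0.55 and gets stiffer; at 0.3 or less the collar is firmly clamped. Takes about 0.1 Nm free, up to about 1 Nm tight.
- bread: The sample: heel end of a crusty baguette in the trough, 46 mm thick, about 0.16 kg. Origin under the middle of its flat cut face, which looks to -y, to the blade, and starts 1 to 11 mm short of it; the heel is at +y, its tip 23 mm above the underside. Length not known exactly: 158 to 192 mm. Slides in the trough at about 1 N; the crust gives about 1 mm per 5 N and is crushed at 15 N.
- knife: A bread knife lying flat in front of the cutter, 230 mm long, 15 mm high, wooden handle; origin on the counter near the middle of its length. To be left alone.
- jar: A jam jar standing behind the cutter, 64 mm wide, 85 mm high; origin under its middle. To be left alone.
- can: A plain drinks can standing past the end of the rod, 66 mm wide, 115 mm high; origin under its middle. To be left alone.
- tart: A small tart behind the cutter, 88 mm wide, 29 mm high; origin under its middle. To be left alone.
Things that resemble listed ones, but are neither listed nor needed, are in the scene too. What is shaped like the bread but blue or green is not meant.

How it is judged:
By the outcome, as a careful person would: the job done as asked, in the order asked, and still so for the second after the job is handed in, with the robot touching nothing.
It also fails if it takes over 51 s, if anything falls off the work surface, if the arm or the gripper's body presses on something with over 40 N, if the wrist force passes 120 N, or if a joint passes its speed limit or range.

### The arm

A 7-joint arm with a two-finger parallel gripper is mounted at the origin on the work surface. World frame = base frame: x ahead of the robot, y to its left, z up, the work surface at z = 0. Lengths are in m, angles in rad, forces in N, time in s.
With the tool pointing down it reaches from about 0.4 to 0.875 m from the base axis. Payload 19.3 kg.
Tool frame: the origin (TCP) lies midway between the tips of the shut fingers; the grasp point (between the pads) lies 19 mm behind it; z points along the fingers, y is the line along which they close (so a half turn about z gives the same grasp; the last joint's range is limited). The gripper opens to 85 mm and grips with 20 to 120 N. Pads are 22 mm wide; open, the fingers measure 114 mm over their backs; the gripper's body (76 mm by 85 mm) begins 54 mm behind the grasp point. The pads swing forward as they close: fully open they stand 13 mm farther back than shut.
Start: joints at [1.14, 0.521, -0.036, 1.599, 0.021, 1.021, -0.113], TCP at [0.221, -0.585, 0.231] pointing down, gripper open.
Joint ranges: [-2.91, 2.91], [-0.3, 2.13], [-1.5, 1.42], [0.17, 2.43], [-1.26, 4.41], [0.16, 1.93], [-2.52, 2.52]. Speed limits (rad/s): [1.89, 1.89, 2.39, 2.39, 3.01, 3.01, 3.01].

### API

Orientations are given as [roll, pitch, yaw] about the fixed x, y, z axes, in that order (R = Rz(yaw) Ry(pitch) Rx(roll)).
In Python, from workcell import bot gives the robot as it stands.
- The arm moves only by the tool move_arm, never from a script. Its argument "moves" is a list that holds one entry, the list of rows, each a list of 7 numbers: the opening, from 0 (shut) to 1 (fully open), then the shift along the tool's x, y, z in units of 1000 mm (1.0 is 1000 mm), then the turn, a rotation vector about the tool's x, y, z in units of 2 pi rad (1.0 is 2 pi rad). A call has 1 to 5 rows; each row is the pose to reach, as a shift and turn from the pose commanded when the call began, along the tool's axes at that moment, turning the shorter way round; what a row does not reach only later rows make up. A row lasts 1/10 s, in which the tool goes at most 50 mm and 8.59 degrees, less where a joint would pass 70% of its speed; a pose out of reach is approached as far as the arm can. A call with a number of a shift or a turn outside -1 to 1 is refused whole. A call with a gripper value outside its range is refused whole. The fingers move at their own pace and stop on an object; "force" is the grip in N (left out, the last holds). Time passes only in rows, so rows that repeat a pose let the fingers close. It gives the time, the measured TCP pose, the force, the opening and the grip force at its end, in the units of the state.
- bot.observe(): the state, without advancing time (a new reading comes with each control period).
- bot.grab_frame(name): name is "scene" or "top" or "wrist"; returns the picture (384x512x3 uint8, red, green, blue); there is no depth.
- bot.camera_params(name): a dict with "vertical_fov" (degrees; the focal length in pixels is half the picture's height over the tangent of half this angle, whatever the lens; pixels are square), "cx", "cy" (the principal point, pixels), "R" (3x3) and "t" (3): a world point X has camera coordinates R X + t. Camera axes: x right, y down, z forward; pixel columns grow to the right and rows downward; lengths in m; the calibration is good to about 2 mm. The wrist camera is an equidistant fisheye: a pixel r from the principal point sees the ray r / f radians off the axis. A picture is of the moment at which its call begins: read the wrist's pose just before it. camera_params takes no time and is no camera call; for the wrist camera it gives the pose at the moment of the call.
- bot.job_done(): hands the job in; it is judged then, once.
The state is a dict: "clock": time; "qpos": joint angles; "qd": joint speeds; "joint_efforts": joint torques, N m; "position": TCP position; "tool_rot": TCP orientation; "force": force on the tool from outside, world axes, zero at the start; "moment": the same for the moment, N m; "grip_width": finger opening in m; "finger_force": force on a finger pad.
Only numpy, scipy, OpenCV 4.12 (cv2) and the standard library are available. Lean on these libraries where they do the work, as an engineer would, in place of code of your own. Each camera call takes 0.05 s, during which the arm holds its last target. There are 200 camera calls.

## Working session

There is one attempt and no reset: what is moved stays moved. The work goes in short steps, Python scripts to look and compute and a tool call to move; the robot and the scene stay as the last step left them, time stands still between calls to the robot, and variables do not carry over. Pictures are saved under pics/ and viewed, at most 10 in all, crops included, and the job is handed in when it is done.

Besides the shell and the picture viewer there is one more tool, called after "Request:" as name([rows], argument=value, ...), one row to a line, values as JSON. move_arm: Moves the arm, as the interface text tells. Shifts and turns lie within -1 to 1; 1 stands for 1000 mm of shift or 2 pi rad of turn. Its arguments: {"type":"object","properties":{"moves":{"type":"array"},"force":{"type":"number"}},"required":["moves"]}

```bash
mkdir -p pics; ls
python3 - <<'E'
from workcell import bot
import cv2,numpy as np
s=bot.observe();print({k:np.round(v,3).tolist() for k,v in s.items()})
for n in("scene","top"):
    cv2.imwrite(f"pics/{n}0.png",bot.grab_frame(n)[:,:,::-1])
    p=bot.camera_params(n);print(n,{k:np.round(v,4).tolist() for k,v in p.items()})
a=cv2.imread("pics/scene0.png");b=cv2.imread("pics/top0.png")
E
```

```text
pics
{'clock': 0.0, 'qpos': [1.14, 0.522, -0.036, 1.6, 0.021, 1.021, -0.113], 'qd': [-0.0, 0.001, -0.0, -0.0, -0.001, 0.001, -0.001], 'joint_efforts': [-0.002, -92.708, 1.979, -36.992, 0.018, 0.008, -0.0], 'position': [0.22, -0.584, 0.231], 'tool_rot': [-3.14, 0.0, 0.361], 'force': [-0.038, -0.568, -0.365], 'moment': [-0.042, -0.009, -0.005], 'finger_force': 0.0, 'grip_width': 0.086}
scene {'vertical_fov': 57.2364, 'cx': 254.7566, 'cy': 194.0138, 'R': [[-0.4105, 0.9118, 0.0127], [0.5899, 0.2761, -0.7588], [-0.6953, -0.304, -0.6512]], 't': [0.2265, -0.2206, 1.4914]}
top {'vertical_fov': 43.5504, 'cx': 257.6657, 'cy': 196.5297, 'R': [[0.0292, -0.9993, 0.0232], [-0.9858, -0.0326, -0.1649], [0.1656, -0.0181, -0.986]], 't': [-0.0615, 0.4986, 1.6656]}
```

View pics/scene0.png

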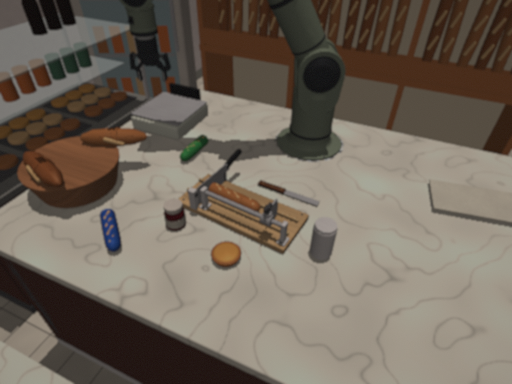

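View pics/top0.png

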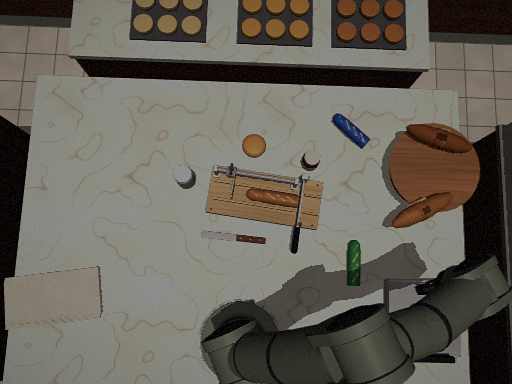

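The scene view shows the cutter near (245,210). In the top view the board centre is at about (265,197), the blade at x≈300, the collar near (232,172) and the bread between about (247,195) and (298,200). I'll enlarge both.

Run:
```python
import cv2,numpy as np
a=cv2.imread("pics/scene0.png")[140:255,170:320];b=cv2.imread("pics/top0.png")[150:262,195:335]
a=cv2.resize(a,(780,598),interpolation=3)
b=cv2.resize(b,(750,600),interpolation=3)
b=cv2.convertScaleAbs(b,alpha=1.5,beta=10)
cv2.imwrite("pics/s1.png",a);cv2.imwrite("pics/t1.png",b)
```

```text
(no output)
```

View pics/t1.png

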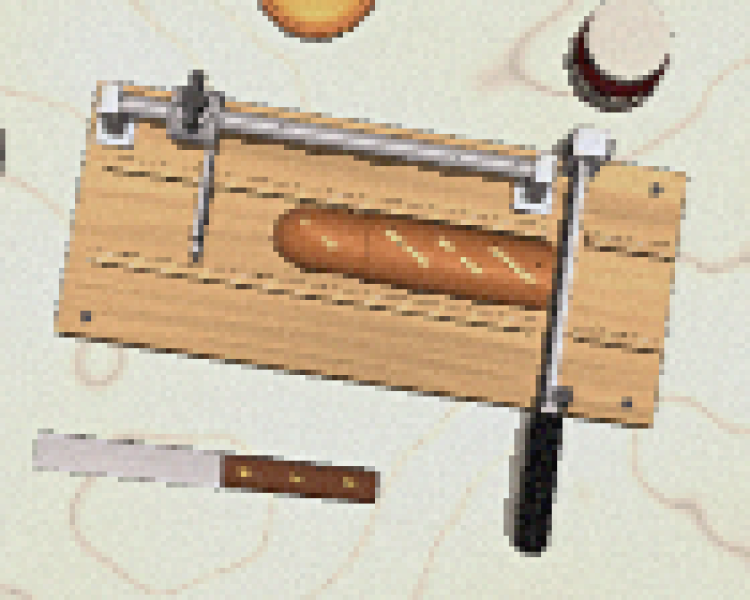

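View pics/s1.png

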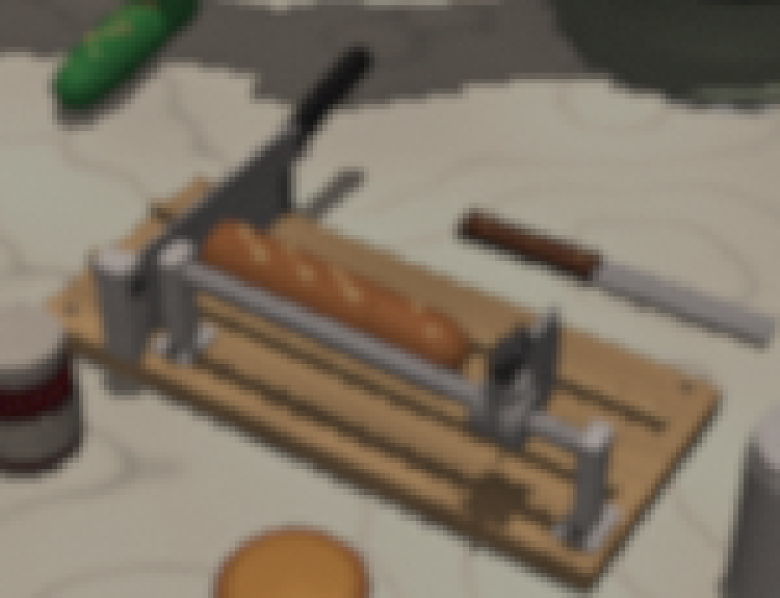

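The crops give the board corners, the wing (about (197,88) in the top crop, (510,365) in the scene crop), the bread heel at about (275,235) in the top crop, and the stop plate. Next I'll compute the board pose and triangulate the wing.

```bash
cat > h.py <<'E'
import numpy as np,cv2
from workcell import bot
from scipy.spatial.transform import Rotation as Ro
def ray(n,uv,p=None):
    p=p or bot.camera_params(n);R=np.array(p["R"]);t=np.array(p["t"])
    f=192/np.tan(np.radians(p["vertical_fov"])/2)
    d=np.array([uv[0]-p["cx"],uv[1]-p["cy"]])
    if n=="wrist":
        r=np.hypot(*d);th=r/f;v=np.r_[d/max(r,1e-9)*np.sin(th),np.cos(th)]
    else: v=np.r_[d/f,1];v/=np.linalg.norm(v)
    return -R.T@t,R.T@v
def plane(n,uv,z,p=None):
    o,d=ray(n,uv,p);return o+d*(z-o[2])/d[2]
def tri(rays):
    A=sum(np.eye(3)-np.outer(d,d) for o,d in rays);b=sum((np.eye(3)-np.outer(d,d))@o for o,d in rays)
    x=np.linalg.solve(A,b);return x,[np.linalg.norm((np.eye(3)-np.outer(d,d))@(x-o)) for o,d in rays]
def proj(n,X,p=None):
    p=p or bot.camera_params(n);c=np.array(p["R"])@X+np.array(p["t"])
    f=192/np.tan(np.radians(p["vertical_fov"])/2)
    if n=="wrist":
        r=np.hypot(c[0],c[1]);k=f*np.arctan2(r,c[2])/max(r,1e-9);return np.r_[c[:2]*k]+[p["cx"],p["cy"]]
    return f*c[:2]/c[2]+[p["cx"],p["cy"]]
E
python3 - <<'E'
from h import *
np.set_printoptions(precision=4,suppress=True)
T=lambda u,v:(195+u/5.357-.4,150+v/5.357-.4)
S=lambda u,v:(170+u/5.2-.4,140+v/5.2-.4)
C=[plane("top",T(*c),.022) for c in[(97,80),(688,172),(652,427),(55,333)]]
for c in C:print(c)
print("len",np.linalg.norm(C[0]-C[1]),np.linalg.norm(C[3]-C[2]),np.linalg.norm(C[1]-C[2]))
y=C[0]-C[1]+C[3]-C[2];yaw=np.arctan2(y[1],y[0])-np.pi/2;print("yaw",yaw,"centre",np.mean(C,0))
print("wing tri",tri([ray("top",T(196,88)),ray("scene",S(510,362))]))
print("wing top z",plane("top",T(196,88),.13))
print("bread heel",plane("top",T(275,235),.045),"knife,",plane("top",T(196,255),.03),plane("top",T(211,130),.09))
print("rack ends",plane("top",T(115,105),.092),plane("top",T(540,165),.092))
print("bladetop",plane("top",T(575,260),.096), plane("top",T(545,480),.105))
E
```

```text
[0.6159 0.1202 0.022 ]
[ 0.566  -0.2817  0.022 ]
[ 0.3921 -0.2588  0.022 ]
[0.4423 0.1404 0.022 ]
len 0.4049247502684642 0.4023051572431638 0.1753171131600027
yaw -0.12439153190864372 centre [ 0.5041 -0.07    0.022 ]
wing tri (array([0.5871, 0.0511, 0.1286]), [np.float64(0.0024670822752492104), np.float64(0.0024670822752491735)])
wing top z [0.5876 0.0487 0.13  ]
bread heel [ 0.5094 -0.004   0.045 ] knife, [0.4967 0.0483 0.03  ] [0.5693 0.0395 0.09  ]
rack ends [0.5833 0.1022 0.092 ] [ 0.553  -0.1744  0.092 ]
bladetop [ 0.4907 -0.1976  0.096 ] [ 0.348  -0.1796  0.105 ]
```

```bash
cat >> h.py <<'E'
def delta(X,yaw):
    s=bot.observe();R=Ro.from_euler("xyz",s["tool_rot"]).as_matrix()
    G=Ro.from_euler("xyz",[np.pi,0,yaw]).as_matrix()
    print("shift/1000mm",np.round(R.T@(np.array(X)-s["position"]),4),"turn/2pi",np.round(Ro.from_matrix(R.T@G).as_rotvec()/2/np.pi,4))
E
python3 -c "
from h import *
delta([.56,.02,.25],-.12)"
```

```text
shift/1000mm [ 0.531  -0.4458 -0.0188] turn/2pi [-0.0002  0.0001  0.0765]
```

Request:
move_arm([
  [[1, 0.531, -0.446, -0.019, 0, 0, 0.0765], [1, 0.531, -0.446, -0.019, 0, 0, 0.0765], [1, 0.531, -0.446, -0.019, 0, 0, 0.0765], [1, 0.531, -0.446, -0.019, 0, 0, 0.0765], [1, 0.531, -0.446, -0.019, 0, 0, 0.0765]],
])

```text
clock: 0.6
position: [0.3418, -0.3681, 0.238]
tool_rot: [-3.142, 0.0, -0.122]
force: [2.0, -0.9, 0.7]
grip_width: 0.0853
finger_force: 0.0
```

```bash
python3 -c "
from h import *
delta([.56,.02,.25],-.12)"
```

```text
shift/1000mm [ 0.1694 -0.4117 -0.012 ] turn/2pi [-0.      0.     -0.0003]
```

Request:
move_arm([
  [[1, 0.169, -0.412, -0.012, 0, 0, 0], [1, 0.169, -0.412, -0.012, 0, 0, 0], [1, 0.169, -0.412, -0.012, 0, 0, 0], [1, 0.169, -0.412, -0.012, 0, 0, 0], [1, 0.169, -0.412, -0.012, 0, 0, 0]],
])

```text
clock: 1.1
position: [0.4636, -0.1499, 0.2449]
tool_rot: [3.142, -0.0, -0.12]
force: [1.1, -1.0, -0.5]
grip_width: 0.0854
finger_force: 0.0
```

```bash
python3 -c "
from h import *
delta([.56,.02,.25],-.12)"
```

```text
shift/1000mm [ 0.0753 -0.1802 -0.0051] turn/2pi [ 0. -0. -0.]
```

Request:
move_arm([
  [[1, 0.075, -0.18, -0.005, 0, 0, 0], [1, 0.075, -0.18, -0.005, 0, 0, 0], [1, 0.075, -0.18, -0.005, 0, 0, 0], [1, 0.075, -0.18, -0.005, 0, 0, 0], [1, 0.075, -0.18, -0.005, 0, 0, 0]],
])

```text
clock: 1.6
position: [0.5607, 0.0242, 0.2493]
tool_rot: [-3.139, 0.0, -0.113]
force: [-0.9, -0.5, -0.6]
grip_width: 0.0853
finger_force: 0.0
```

Run:
```python
from h import *
import json
s=bot.observe();print(s["position"],s["tool_rot"])
p=bot.camera_params("wrist");json.dump({k:np.array(v).tolist() for k,v in p.items()},open("w1.json","w"))
im=bot.grab_frame("wrist")[:,:,::-1];cv2.imwrite("pics/w1.png",im)
cv2.imwrite("pics/w1b.png",cv2.resize(im,(800,600),interpolation=3))
print(proj("wrist",np.array([.587,.050,.128]),p),p["vertical_fov"])
```

```text
[0.56067657 0.02416786 0.24932015] [-3.13902757e+00  1.62422371e-04 -1.12951843e-01]
[219.66942229 156.60345484] 65.70646984690485
```

View pics/w1b.png

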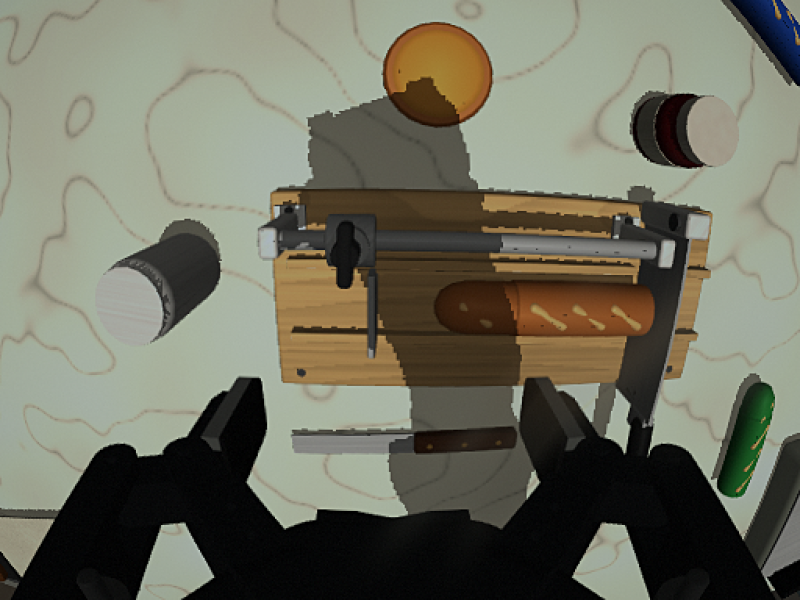

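The wrist view shows the wing from about (348,224) to (344,286) in the 800-pixel picture, with its hub at about (345,248). The bread runs from x = 434 to 655 at row 308, and the stop plate is at x≈372. Next I'll triangulate these and work out how far to slide.

Run:
```python
from h import *
import json
np.set_printoptions(precision=4,suppress=True)
p=json.load(open("w1.json"))
W=lambda u,v:(u/1.5625-.2,v/1.5625-.2)
im=cv2.imread("pics/w1.png");g=im.max(2)
sub=g[135:195,200:245];m=(sub<28).astype(np.uint8)
n,l,st,c=cv2.connectedComponentsWithStats(m)
for i in range(1,n):
    if st[i,4]>40:
        cnt=cv2.findContours((l==i).astype(np.uint8),0,2)[0][0];r=cv2.minAreaRect(cnt);print(st[i],c[i]+[200,135],r)
a,b=[plane("wrist",W(*q),.131,p) for q in[(348,224),(344,286)]]
print("wing ends",a,b,np.linalg.norm(a-b),"dir",np.arctan2(*(a-b)[1::-1]),"mid",(a+b)/2)
T=lambda u,v:(195+u/5.357-.4,150+v/5.357-.4);S=lambda u,v:(170+u/5.2-.4,140+v/5.2-.4)
print(tri([ray("wrist",W(346,255),p),ray("top",T(196,88)),ray("scene",S(510,362))]))
print(tri([ray("wrist",W(346,255),p),ray("top",T(196,88))]))
cy=np.array([np.sin(.124),np.cos(.124),0])
for nme,q,z in[("heel",(434,308),.045),("cut",(655,308),.045),("cuttop",(655,290),.06),("plate",(370,350),.03),("platetop",(371,275),.09),("blade top",(690,215),.096),("blade low",(637,420),.096),("rodL",(290,241),.088),("rodR",(655,247),.088)]:
    X=plane("wrist",W(*q),z,p);print(nme,X,"y along",X@cy)
```

```text
[ 11   6  20  44 533] [220.6248 161.9118] ((20.30912971496582, 27.21576690673828), (18.100801467895508, 41.870182037353516), 14.931416511535645)
wing ends [0.5995 0.0454 0.131 ] [0.5629 0.0528 0.131 ] 0.03731585509169622 dir -0.20124415823320763 mid [0.5812 0.0491 0.131 ]
(array([0.5846, 0.0503, 0.1284]), [np.float64(0.0037360659505682615), np.float64(0.003625234127062505), np.float64(0.002935247866006501)])
(array([0.5844, 0.0477, 0.1437]), [np.float64(0.0004128172085277342), np.float64(0.00041281720852774065)])
heel [ 0.5118 -0.0036  0.045 ] y along 0.059766273099390005
cut [ 0.488  -0.2038  0.045 ] y along -0.14184206196263707
cuttop [ 0.5109 -0.193   0.06  ] y along -0.1283319599337689
plate [0.4742 0.0536 0.03  ] y along 0.11186803193194624
platetop [0.5568 0.0393 0.09  ] y along 0.10789333354348042
blade top [ 0.5803 -0.2009  0.096 ] y along -0.12755628505330585
blade low [ 0.4088 -0.1675  0.096 ] y along -0.11564459809446949
rodL [0.5865 0.0916 0.088 ] y along 0.16339624142545645
rodR [ 0.5559 -0.1736  0.088 ] y along -0.10355139782718292
```

```bash
python3 -c "
from h import *
delta([.582,.049,.19],-.16)"
```

```text
shift/1000mm [ 0.0191 -0.0305  0.0592] turn/2pi [-0.0001  0.0001  0.0071]
```

Request:
move_arm([
  [[1, 0.018, -0.027, 0.059, 0, 0, 0.0065], [1, 0.018, -0.027, 0.059, 0, 0, 0.0065], [1, 0.018, -0.027, 0.059, 0, 0, 0.0065]],
])

```text
clock: 1.95
position: [0.579, 0.0425, 0.1887]
tool_rot: [3.14, 0.004, -0.159]
force: [-0.0, 0.2, 0.5]
grip_width: 0.0849
finger_force: 0.0
```

Run:
```python
from h import *
import json
s=bot.observe();print(s["position"],s["tool_rot"],s["clock"])
p=bot.camera_params("wrist");json.dump({k:np.array(v).tolist() for k,v in p.items()},open("w2.json","w"))
im=bot.grab_frame("wrist")[:,:,::-1];cv2.imwrite("pics/w2.png",im)
u,v=proj("wrist",np.array([.582,.049,.1265]),p).astype(int);print(u,v)
x0,y0=max(0,u-66),max(0,v-50);print(x0,y0)
cv2.imwrite("pics/w2b.png",cv2.convertScaleAbs(cv2.resize(im[y0:y0+100,x0:x0+133],(798,600),interpolation=3),alpha=1.6))
```

```text
[0.5789889  0.04253595 0.18865335] [ 3.14043979  0.00433763 -0.15903774] 1.95
241 200
175 150
```

View pics/w2b.png

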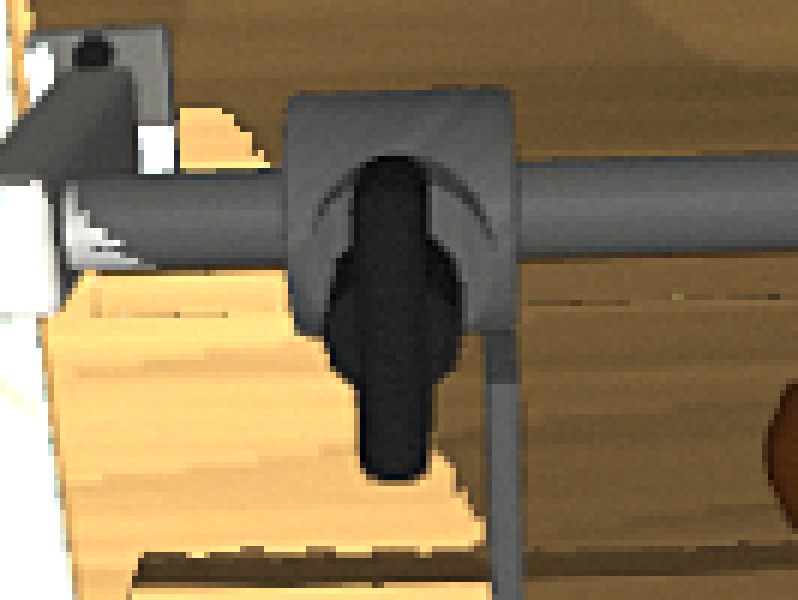

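The near view shows the wing clearly, from (391,157) to (395,478) in the 6x crop, centred on the collar over the rod.

Run:
```python
from h import *
import json
np.set_printoptions(precision=4,suppress=True)
p=json.load(open("w2.json"));p1=json.load(open("w1.json"))
W=lambda u,v:(175+u/6-.4,150+v/6-.4)
a,b=[plane("wrist",W(*q),.1335,p) for q in[(391,157),(395,478)]]
print("ends",a,b,np.linalg.norm(a-b),"dir",np.arctan2(*(a-b)[1::-1]),"mid",(a+b)/2)
V=lambda u,v:(u/1.5625-.2,v/1.5625-.2)
for q2,q1 in(((391,157),(348,224)),((395,478),(344,286))):print(tri([ray("wrist",W(*q2),p),ray("wrist",V(*q1),p1)]))
m=(a+b)/2
delta([m[0],m[1],.117],np.arctan2(*(a-b)[1::-1]))
```

```text
ends [0.603  0.0461 0.1335] [0.5623 0.0527 0.1335] 0.04131907763930269 dir -0.1599015437039766 mid [0.5827 0.0494 0.1335]
(array([0.5959, 0.0482, 0.1073]), [np.float64(7.669519493179828e-05), np.float64(7.669519493185067e-05)])
(array([0.5656, 0.0517, 0.1404]), [np.float64(0.00023357617865517444), np.float64(0.0002335761786551683)])
shift/1000mm [ 0.002  -0.0081  0.0734] turn/2pi [ 0.0001  0.0003 -0.    ]
```

Request:
move_arm([
  [[1, 0.002, -0.0065, 0.045, 0, 0, 0], [1, 0.002, -0.0065, 0.071, 0, 0, 0], [1, 0.002, -0.0065, 0.071, 0, 0, 0], [1, 0.002, -0.0065, 0.071, 0, 0, 0]],
])

```text
clock: 2.4
position: [0.5837, 0.0477, 0.1216]
tool_rot: [3.142, -0.001, -0.161]
force: [-0.2, 0.5, -0.4]
grip_width: 0.0858
finger_force: 0.0
```

Run:
```python
from h import *
s=bot.observe();print(s["force"])
delta([.5827,.0494,.118],-.16)
im=bot.grab_frame("wrist")[:,:,::-1];cv2.imwrite("pics/w3.png",im[150:384,100:412])
```

```text
[-0.21336054  0.48255885 -0.43146068]
shift/1000mm [-0.0013 -0.0015  0.0036] turn/2pi [ 0.     -0.0002 -0.0002]
```

View pics/w3.png

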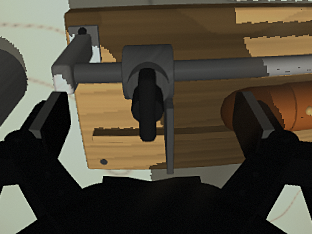

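The wing sits between the open pads. I'll correct slightly and close.

Request:
move_arm([
  [[1, -0.001, -0.0015, 0.0035, 0, 0, 0], [0, -0.001, -0.0015, 0.0035, 0, 0, 0], [0, -0.001, -0.0015, 0.0035, 0, 0, 0], [0, -0.001, -0.0015, 0.0035, 0, 0, 0], [0, -0.001, -0.0015, 0.0035, 0, 0, 0]],
], force=60)

```text
clock: 2.95
position: [0.5825, 0.0503, 0.1165]
tool_rot: [-3.142, -0.0, -0.161]
force: [-0.7, -0.6, -0.1]
grip_width: 0.0285
finger_force: 0.0
```

Request:
move_arm([
  [[0, 0, 0, 0, 0, 0, 0], [0, 0, 0, 0, 0, 0, 0], [0, 0, 0, 0, 0, 0, 0], [0, 0, 0, 0, 0, 0, 0]],
])

```text
clock: 3.35
position: [0.5825, 0.0502, 0.1165]
tool_rot: [3.142, -0.0, -0.161]
force: [-2.4, -0.8, 6.4]
grip_width: 0.0148
finger_force: 58.5
```

Run:
```python
from h import *
s=bot.observe();print({k:np.round(v,3).tolist() for k,v in s.items()})
```

```text
{'clock': 3.35, 'qpos': [-0.085, 0.604, -0.145, 1.8, 0.122, 0.746, -2.026], 'qd': [-0.001, 0.0, 0.002, 0.0, 0.001, 0.001, 0.001], 'joint_efforts': [-0.505, -89.888, -0.769, -28.824, -0.092, -0.591, -0.003], 'position': [0.583, 0.05, 0.117], 'tool_rot': [3.142, -0.0, -0.161], 'force': [-2.354, -0.808, 6.356], 'moment': [-0.233, 0.395, 0.014], 'finger_force': 58.468, 'grip_width': 0.015}
```

Width 14.8 mm means the tips caught the hub. I'll reopen, rise 7 mm and grip again.

Request:
move_arm([
  [[0.4, 0, 0, 0, 0, 0, 0], [0.4, 0, 0, 0, 0, 0, 0], [0.4, 0, 0, -0.007, 0, 0, 0], [0, 0, 0, -0.007, 0, 0, 0], [0, 0, 0, -0.007, 0, 0, 0]],
])

```text
clock: 3.85
position: [0.5829, 0.0502, 0.1241]
tool_rot: [-3.141, -0.001, -0.161]
force: [-1.1, -1.2, 10.6]
grip_width: 0.0139
finger_force: 58.5
```

Request:
move_arm([
  [[0, 0, 0, 0, 0, 0, 0], [0, 0, 0, 0, 0, 0, 0], [0, 0, 0, 0, 0, 0, 0]],
])

```text
clock: 4.15
position: [0.5829, 0.0502, 0.1241]
tool_rot: [-3.141, -0.001, -0.161]
force: [-2.5, -1.5, 10.8]
grip_width: 0.0141
finger_force: 58.5
```

Run:
```python
from h import *
s=bot.observe();print({k:np.round(v,3).tolist() for k,v in s.items()})
im=bot.grab_frame("wrist")[:,:,::-1];cv2.imwrite("pics/w4.png",cv2.resize(im[180:330,150:350],(800,600),interpolation=3))
```

```text
{'clock': 4.15, 'qpos': [-0.084, 0.593, -0.147, 1.796, 0.119, 0.76, -2.024], 'qd': [0.0, 0.001, -0.0, 0.0, -0.0, 0.001, 0.0], 'joint_efforts': [-0.523, -86.229, -0.748, -27.899, -0.097, -0.708, -0.007], 'position': [0.583, 0.05, 0.124], 'tool_rot': [-3.141, -0.001, -0.161], 'force': [-2.501, -1.457, 10.843], 'moment': [-0.188, 0.423, -0.009], 'finger_force': 58.456, 'grip_width': 0.014}
```

View pics/w4.png

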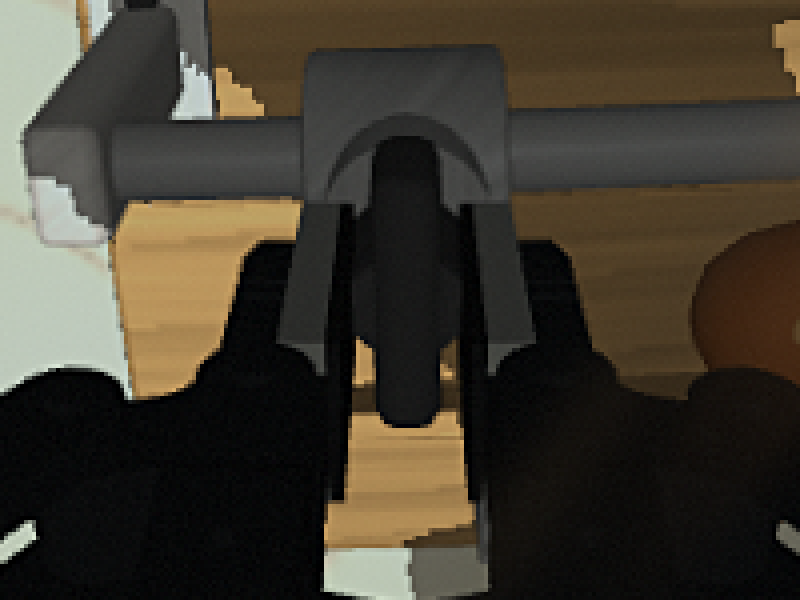

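The pads still stand off the wing, caught on the hub below. I'll rise 5 mm more.

Request:
move_arm([
  [[0.4, 0, 0, 0, 0, 0, 0], [0.4, 0, 0, -0.005, 0, 0, 0], [0, 0, 0, -0.005, 0, 0, 0], [0, 0, 0, -0.005, 0, 0, 0], [0, 0, 0, -0.005, 0, 0, 0]],
])

```text
clock: 4.7
position: [0.5828, 0.0503, 0.1288]
tool_rot: [-3.141, -0.001, -0.161]
force: [-1.4, -1.6, 8.4]
grip_width: 0.013
finger_force: 58.5
```

Request:
move_arm([
  [[0, 0, 0, 0, 0, 0, 0], [0, 0, 0, 0, 0, 0, 0]],
])

```text
clock: 4.9
position: [0.5827, 0.0503, 0.1288]
tool_rot: [-3.141, -0.001, -0.161]
force: [-0.7, -0.6, 9.0]
grip_width: 0.0131
finger_force: 58.5
```

Width only drops slowly, so the hub is tapered and the pads straddle the wing with a little slack. That will still drive the wing. I'll turn anticlockwise and watch.

Request:
move_arm([
  [[0, 0, 0, 0, 0, 0, -0.02], [0, 0, 0, 0, 0, 0, -0.04], [0, 0, 0, 0, 0, 0, -0.06], [0, 0, 0, 0, 0, 0, -0.06]],
], force=80)

```text
clock: 5.3
position: [0.5828, 0.0504, 0.129]
tool_rot: [-3.141, -0.001, 0.221]
force: [-2.8, 0.1, 12.9]
grip_width: 0.0125
finger_force: 78.5
```

Run:
```python
from h import *
s=bot.observe();print({k:np.round(v,3).tolist() for k,v in s.items()})
```

```text
{'clock': 5.3, 'qpos': [-0.012, 0.592, -0.249, 1.789, 0.196, 0.784, -1.709], 'qd': [-0.016, 0.0, 0.024, 0.0, -0.024, -0.005, -0.1], 'joint_efforts': [1.286, -85.072, -3.183, -28.198, 0.945, -0.765, 2.807], 'position': [0.583, 0.05, 0.129], 'tool_rot': [-3.141, -0.001, 0.221], 'force': [-2.783, 0.081, 12.851], 'moment': [0.082, 0.709, -0.02], 'finger_force': 78.52, 'grip_width': 0.013}
```

Request:
move_arm([
  [[0, 0, 0, 0, 0, 0, -0.02], [0, 0, 0, 0, 0, 0, -0.04], [0, 0, 0, 0, 0, 0, -0.06], [0, 0, 0, 0, 0, 0, -0.08], [0, 0, 0, 0, 0, 0, -0.08]],
])

```text
clock: 5.8
position: [0.5828, 0.0505, 0.1293]
tool_rot: [3.141, -0.001, 0.724]
force: [-4.9, 1.2, 17.3]
grip_width: 0.0121
finger_force: 79.1
```

Run:
```python
from h import *
s=bot.observe();print({k:np.round(v,3).tolist() for k,v in s.items()})
im=bot.grab_frame("wrist")[:,:,::-1];cv2.imwrite("pics/w5.png",cv2.convertScaleAbs(cv2.resize(im[150:375,100:400],(800,600),interpolation=3),alpha=1.8))
```

```text
{'clock': 5.8, 'qpos': [0.079, 0.606, -0.38, 1.783, 0.296, 0.807, -1.293], 'qd': [-0.015, -0.004, 0.026, 0.0, -0.022, -0.006, -0.099], 'joint_efforts': [1.508, -82.942, -5.49, -27.842, 1.221, -1.154, 2.844], 'position': [0.583, 0.051, 0.129], 'tool_rot': [3.141, -0.001, 0.724], 'force': [-4.871, 1.154, 17.308], 'moment': [0.211, 1.036, -0.018], 'finger_force': 79.126, 'grip_width': 0.012}
```

View pics/w5.png

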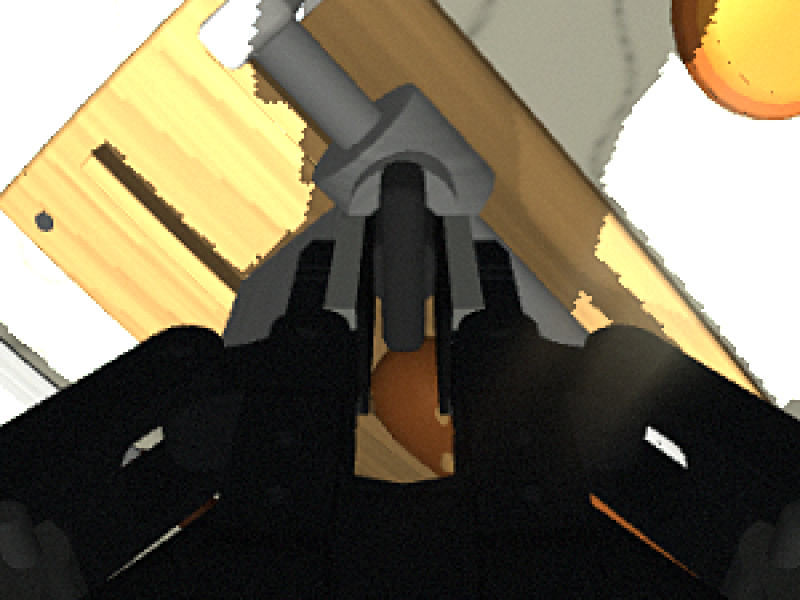

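The wing turned with the tool (0.88 rad), so the collar is free. I'll relieve the lift by 1 mm and slide towards the blade, since the gap to the heel is about 46 mm.

Request:
move_arm([
  [[0, -0.006, 0.0053, -0.001, 0, 0, 0], [0, -0.012, 0.0106, -0.001, 0, 0, 0], [0, -0.018, 0.0159, -0.001, 0, 0, 0], [0, -0.0239, 0.0212, -0.001, 0, 0, 0], [0, -0.0239, 0.0212, -0.001, 0, 0, 0]],
])

```text
clock: 6.35
position: [0.5784, 0.017, 0.1296]
tool_rot: [3.141, 0.0, 0.717]
force: [-1.8, -2.5, 8.2]
grip_width: 0.0118
finger_force: 79.0
```

```bash
cat >> h.py <<'E'
def st():
    s=bot.observe();e=np.array([np.sin(.12),np.cos(.12),0]);n=np.array([np.cos(.12),-np.sin(.12),0])
    P=np.array(s["position"]);F=np.array(s["force"])
    print("clock",s["clock"],"y",round(P@e,4),"x",round(P@n,4),"z",round(P[2],4),"Fy",round(F@e,2),"Fx",round(F@n,2),"Fz",round(F[2],1),"M",np.round(s["moment"],2),"yaw",round(s["tool_rot"][2],3),"w",round(s["grip_width"],4),s["finger_force"])
E
python3 -c "
from h import *
st();e=np.array([np.sin(.12),np.cos(.12),0]);print(np.array([.5828,.0505,0])@e)"
```

```text
clock 6.35 y 0.0861 x 0.5722 z 0.1296 Fy -2.67 Fx -1.45 Fz 8.2 M [-0.6   0.42  0.  ] yaw 0.717 w 0.0118 78.98142099380493
0.11990511051860246
```

Request:
move_arm([
  [[0, -0.0012, 0.001, 0, 0, 0, 0], [0, -0.0024, 0.002, 0, 0, 0, 0], [0, -0.0036, 0.0031, 0, 0, 0, 0], [0, -0.0047, 0.0042, 0, 0, 0, 0], [0, -0.0058, 0.0052, 0, 0, 0, 0]],
])

```text
clock: 6.85
position: [0.5776, 0.0108, 0.1296]
tool_rot: [3.142, -0.001, 0.719]
force: [-1.2, 3.3, 7.9]
grip_width: 0.012
finger_force: 78.9
```

```bash
python3 -c "
from h import *
st()
im=bot.grab_frame('top')[:,:,::-1];cv2.imwrite('pics/t2.png',im)"
```

```text
clock 6.85 y 0.0799 x 0.5722 z 0.1296 Fy 3.1 Fx -1.56 Fz 7.9 M [ 0.69  0.41 -0.01] yaw 0.719 w 0.012 78.94296169281006
```

Request:
move_arm([
  [[0, -0.0008, 0.0007, 0, 0, 0, 0], [0, -0.0015, 0.0013, 0, 0, 0, 0], [0, -0.0023, 0.002, 0, 0, 0, 0], [0, -0.003, 0.0027, 0, 0, 0, 0]],
])

```text
clock: 7.3
position: [0.5771, 0.0068, 0.1296]
tool_rot: [-3.142, -0.0, 0.719]
force: [-1.6, 3.7, 8.2]
grip_width: 0.012
finger_force: 79.0
```

Run:
```python
from h import *
import json
st()
p=json.load(open("w1.json"));W=lambda u,v:(u/1.5625-.2,v/1.5625-.2)
e=np.array([np.sin(.12),np.cos(.12),0])
for q,z in(((655,285),.068),((655,300),.068),((668,308),.096),((672,290),.096),((434,308),.045)):print(q,plane("wrist",W(*q),z,p)@e)
im=cv2.imread("pics/w1.png");print(im[196,400:445].tolist())
```

```text
clock 7.3 y 0.0759 x 0.5721 z 0.1296 Fy 3.49 Fx -2.04 Fz 8.2 M [ 0.74  0.44 -0.06] yaw 0.719 w 0.012 78.95156979560852
(655, 285) -0.12430779058680493
(655, 300) -0.12691123675370525
(668, 308) -0.12219589926483077
(672, 290) -0.12292015985604755
(434, 308) 0.0577323641262337
[[29, 67, 121], [33, 70, 124], [30, 68, 121], [33, 69, 123], [32, 70, 124], [30, 68, 122], [33, 69, 124], [29, 66, 120], [31, 68, 121], [31, 68, 121], [33, 70, 123], [33, 68, 122], [32, 67, 121], [33, 68, 121], [32, 67, 120], [33, 68, 121], [34, 70, 123], [34, 71, 126], [33, 68, 119], [32, 36, 39], [32, 35, 36], [33, 37, 39], [36, 40, 42], [37, 40, 43], [38, 42, 45], [36, 40, 43], [36, 41, 42], [39, 43, 45], [37, 42, 45], [40, 44, 47], [40, 44, 46], [39, 45, 46], [32, 38, 40], [66, 69, 71], [132, 134, 132], [107, 126, 140], [77, 125, 160], [81, 127, 158], [81, 126, 157], [83, 128, 159], [84, 129, 158], [81, 125, 156], [84, 129, 158], [81, 126, 157], [81, 125, 157]]
```

Request:
move_arm([
  [[0, -0.0008, 0.0007, 0, 0, 0, 0], [0, -0.0015, 0.0013, 0, 0, 0, 0]],
])

```text
clock: 7.5
position: [0.5768, 0.0049, 0.1296]
tool_rot: [3.142, -0.001, 0.719]
force: [-1.0, 4.1, 8.2]
grip_width: 0.0119
finger_force: 79.0
```

```bash
python3 -c "
from h import *
st()"
```

```text
clock 7.5 y 0.0739 x 0.5721 z 0.1296 Fy 3.92 Fx -1.5 Fz 8.2 M [ 0.96  0.44 -0.08] yaw 0.719 w 0.0119 78.95670175552368
```

Request:
move_arm([
  [[0, -0.0008, 0.0007, 0, 0, 0, 0]],
])

```text
clock: 7.6
position: [0.5767, 0.004, 0.1296]
tool_rot: [-3.141, -0.001, 0.719]
force: [-1.6, 3.8, 7.3]
grip_width: 0.0117
finger_force: 78.9
```

```bash
python3 -c "
from h import *
st()"
```

```text
clock 7.6 y 0.073 x 0.5721 z 0.1296 Fy 3.57 Fx -2.02 Fz 7.3 M [ 0.95  0.33 -0.03] yaw 0.719 w 0.0117 78.9319396018982
```

Request:
move_arm([
  [[0, -0.0008, 0.0007, 0, 0, 0, 0]],
])

```text
clock: 7.7
position: [0.5766, 0.0029, 0.1296]
tool_rot: [-3.141, -0.001, 0.719]
force: [-1.1, 4.7, 7.8]
grip_width: 0.0121
finger_force: 78.9
```

Request:
move_arm([
  [[0, -0.0008, 0.0007, 0, 0, 0, 0]],
])

```text
clock: 7.8
position: [0.5764, 0.0019, 0.1296]
tool_rot: [-3.141, -0.001, 0.719]
force: [-0.9, 3.7, 7.8]
grip_width: 0.0121
finger_force: 78.9
```

```bash
python3 -c "
from h import *
st()"
```

```text
clock 7.8 y 0.0709 x 0.5721 z 0.1296 Fy 3.57 Fx -1.32 Fz 7.8 M [ 0.96  0.32 -0.07] yaw 0.719 w 0.0121 78.9293360710144
```

Fy is still near 4 N, so only friction so far. I'll go on by 1 mm at a time.

Request:
move_arm([
  [[0, -0.0008, 0.0007, 0, 0, 0, 0]],
])

```text
clock: 7.9
position: [0.5763, 0.0009, 0.1296]
tool_rot: [-3.142, -0.001, 0.719]
force: [-1.3, 3.8, 7.9]
grip_width: 0.0118
finger_force: 78.9
```

Request:
move_arm([
  [[0, -0.0008, 0.0007, 0, 0, 0, 0]],
])

```text
clock: 8.0
position: [0.5762, 0.0001, 0.1296]
tool_rot: [-3.141, -0.001, 0.719]
force: [-0.6, 9.5, 8.2]
grip_width: 0.0118
finger_force: 78.9
```

```bash
python3 -c "
from h import *
st()"
```

```text
clock 8.0 y 0.0691 x 0.5721 z 0.1296 Fy 9.32 Fx -1.69 Fz 8.2 M [ 2.21  0.27 -0.03] yaw 0.719 w 0.0118 78.85285377502441
```

The bread is against the blade at about 5 N above friction. I'll hold to settle, then tighten.

Request:
move_arm([
  [[0, 0, 0, 0, 0, 0, 0], [0, 0, 0, 0, 0, 0, 0]],
])

```text
clock: 8.2
position: [0.5762, 0.0002, 0.1296]
tool_rot: [-3.141, -0.001, 0.719]
force: [-1.9, 7.0, 7.3]
grip_width: 0.0119
finger_force: 78.8
```

```bash
python3 -c "
from h import *
st()"
```

```text
clock 8.2 y 0.0692 x 0.5721 z 0.1296 Fy 6.73 Fx -2.69 Fz 7.3 M [ 1.47  0.3  -0.03] yaw 0.719 w 0.0119 78.80618333816528
```

Request:
move_arm([
  [[0, 0, 0, 0.0001, 0, 0, 0.013], [0, 0, 0, 0.0002, 0, 0, 0.026], [0, 0, 0, 0.0003, 0, 0, 0.04], [0, 0, 0, 0.0003, 0, 0, 0.04]],
])

```text
clock: 8.6
position: [0.5763, 0.0002, 0.1294]
tool_rot: [-3.141, -0.001, 0.465]
force: [-0.5, 6.8, 7.8]
grip_width: 0.0123
finger_force: 78.9
```

```bash
python3 -c "
from h import *
st()"
```

```text
clock 8.6 y 0.0692 x 0.5721 z 0.1294 Fy 6.73 Fx -1.36 Fz 7.8 M [ 1.36  0.27 -0.06] yaw 0.465 w 0.0123 78.90215992927551
```

Force is steady, so I'll tighten down.

Request:
move_arm([
  [[0, 0, 0, 0.0001, 0, 0, 0.02], [0, 0, 0, 0.0003, 0, 0, 0.04], [0, 0, 0, 0.0004, 0, 0, 0.06], [0, 0, 0, 0.0006, 0, 0, 0.08], [0, 0, 0, 0.0006, 0, 0, 0.09]],
])

```text
clock: 9.1
position: [0.5763, 0.0001, 0.1289]
tool_rot: [-3.141, -0.001, -0.103]
force: [-2.2, 4.7, 9.6]
grip_width: 0.0119
finger_force: 79.3
```

```bash
python3 -c "
from h import *
st()"
```

```text
clock 9.1 y 0.0691 x 0.5722 z 0.1289 Fy 4.37 Fx -2.79 Fz 9.6 M [1.13 0.43 0.09] yaw -0.103 w 0.0119 79.25097584724426
```

Request:
move_arm([
  [[0, 0, 0, 0.0001, 0, 0, 0.012], [0, 0, 0, 0.0001, 0, 0, 0.018], [0, 0, 0, 0.0001, 0, 0, 0.018]],
])

```text
clock: 9.4
position: [0.5763, 0.0, 0.1288]
tool_rot: [-3.141, -0.001, -0.212]
force: [-1.8, 5.2, 11.1]
grip_width: 0.0117
finger_force: 79.3
```

```bash
python3 -c "
from h import *
st()
im=bot.grab_frame('wrist')[:,:,::-1];cv2.imwrite('pics/w6.png',cv2.convertScaleAbs(cv2.resize(im[150:375,100:400],(800,600),interpolation=3),alpha=1.8))"
```

```text
clock 9.4 y 0.069 x 0.5722 z 0.1288 Fy 4.93 Fx -2.46 Fz 11.1 M [ 1.12  0.4  -0.09] yaw -0.212 w 0.0117 79.31407928466797
```

Run:
```python
from h import *
s=bot.observe();print(np.round(s["joint_efforts"],2),np.round(s["qpos"],3))
for n in("w5","w6"):
    g=cv2.imread(f"pics/{n}.png").max(2)
    # dark wing's free near end, pixel rows 230..360
    for r in(180,200,320,340):
        x=np.where(g[r,360:445]<62)[0]+360;print(n,r,(x.min(),x.max(),len(x)) if len(x) else None)
```

```text
[  2.59 -84.5    3.2  -27.36   1.16  -0.27  -0.31] [-0.006  0.574 -0.136  1.816  0.107  0.757 -1.98 ]
w5 180 (np.int64(360), np.int64(423), 45)
w5 200 (np.int64(379), np.int64(425), 47)
w5 320 (np.int64(360), np.int64(444), 66)
w5 340 (np.int64(360), np.int64(444), 74)
w6 180 (np.int64(381), np.int64(423), 43)
w6 200 (np.int64(379), np.int64(425), 47)
w6 320 (np.int64(360), np.int64(444), 63)
w6 340 (np.int64(360), np.int64(444), 63)
```

The wing followed the tool (still aligned with the pads), now at about −0.05 rad, so it is tight. I'll release and rise.

Request:
move_arm([
  [[0.5, 0, 0, 0, 0, 0, 0], [0.5, 0, 0, 0, 0, 0, 0], [0.5, 0, 0, 0, 0, 0, 0], [0.5, 0, 0, -0.03, 0, 0, 0], [0.5, 0, 0, -0.07, 0, 0, 0]],
])

```text
clock: 9.95
position: [0.5749, -0.0008, 0.1975]
tool_rot: [3.14, 0.004, -0.211]
force: [0.3, -0.5, 0.2]
grip_width: 0.0429
finger_force: 0.0
```

Request:
move_arm([
  [[0.5, -0.02, 0, -0.05, 0, 0, 0], [0.5, -0.02, 0, -0.06, 0, 0, 0], [0.5, -0.02, 0, -0.06, 0, 0, 0]],
])

```text
clock: 10.25
position: [0.5572, 0.0036, 0.2605]
tool_rot: [-3.141, -0.004, -0.211]
force: [0.6, 0.0, 0.8]
grip_width: 0.0427
finger_force: 0.0
```

Run:
```python
from h import *
import json
st();p=bot.camera_params("wrist");json.dump({k:np.array(v).tolist() for k,v in p.items()},open("w7.json","w"))
im=bot.grab_frame("wrist")[:,:,::-1];cv2.imwrite("pics/w7.png",im)
u,v=proj("wrist",np.array([.53,-.08,.07]),p).astype(int);x0=max(0,min(u-125,512-250));y0=max(0,v-94);print(x0,y0)
cv2.imwrite("pics/w7b.png",cv2.convertScaleAbs(cv2.resize(im[y0:y0+187,x0:x0+250],(800,598),interpolation=3),alpha=1.6))
```

```text
clock 10.25 y 0.0703 x 0.5527 z 0.2605 Fy 0.09 Fx 0.58 Fz 0.8 M [ 0.02  0.02 -0.  ] yaw -0.211 w 0.0427 0.0
199 78
```

View pics/w7b.png

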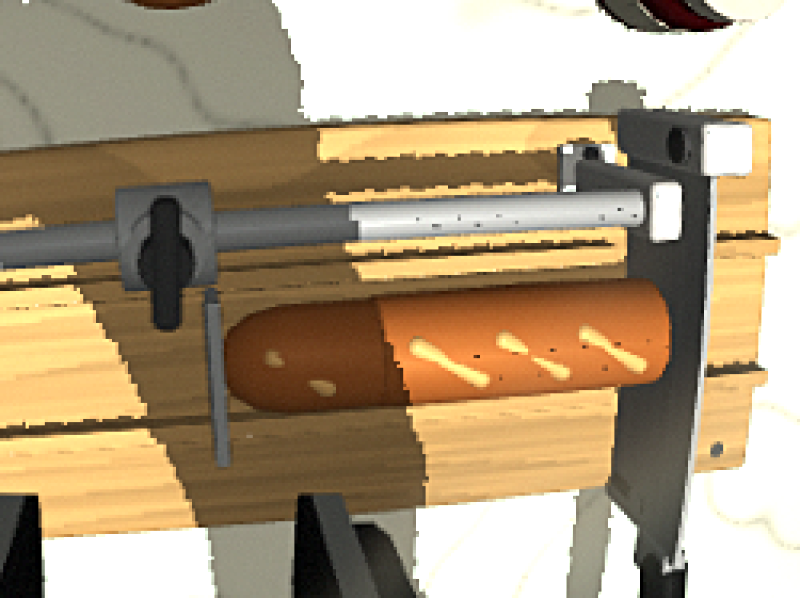

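The stop plate meets the heel at about (225,355), the cut face rests on the blade at about (660,335), and the wing is back in its tight orientation. The gripper is clear, so I'm handing in.

```bash
python3 -c "
from workcell import bot
print(bot.job_done())"
```

```text
the job is handed in; nothing more can be done
None
```

I set the stop snugly on the sample at about 5 N, with its cut face against the blade. The wing screw is tight again, judged by its angle since the clamp was not pull-tested, and the job was handed in at about 10 s with the gripper clear; no verdict came back.

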